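Coating check on a tilted cover

TASK

Take the coating-thickness gauge out of its dock and aim it at the middle of the yellow ring on the green cover, square to the cover's tilted face, holding it still with its tip about 50 mm off the face for a good second and a half so that it takes its air reading. Then bring it straight in and press its spring tip gently on the paint in the middle of the ring, still square to the face, until the tip is about half way in; the program finishes while holding the gauge there, pressed on and still. Do not press hard, shift the cover's tilt, or disturb the steel collar, the brass weight and the grease tin.

Things in the scene. Friction and masses are not known exactly. Their poses are not given: they have to be found in the camera images.
- gauge: Coating gauge, 123 mm long, hanging upright in its dock, 0.1 to 0.25 kg. Origin on its axis at the end of the metal nose, z along the axis to the handle. Nose 24 mm across, z 0 to 45 mm; orange collar 40 mm across, z 45 to 50; black handle with flat sides, 26 mm wide along y, 32 mm along x, z 50 to 115: grip it at about z 85. Display on its -x side. Spring tip sticks out 8 mm below the nose.
- probe_tip (a point): The round-ended end of the gauge's spring tip, 8 mm in diameter; on the gauge's axis, 8 mm beyond the nose (z = -8 mm in the gauge's frame) when the tip is out.
- tip (a joint): How far the spring tip is pushed into the nose: 0 = fully out, 0.008 m = fully in. It takes about 0.6 N to start it, 3 N to hold it half way (0.004) and 5.4 N fully in.
- dock: Grey dock fixed to the bench: base 90 x 90 x 10 mm with an upright tube in its middle, 42 to 46 mm across outside, bore about 29 mm, rim 70 mm above the bench. Origin at the centre of its underside, z up. The gauge hangs loosely in the tube by its collar; pull it straight up by at least 60 mm to clear the rim.
- stand: Stand fixed to the bench: steel base 120 x 206 x 12 mm, two cheeks 90 mm high at y = +-90 mm, between them a plate 100 x 160 mm on a stiff pivot along y, 70 mm high, carrying a green painted cover 68 x 128 x 9 mm. Origin centre of underside, x to the back (away from the robot at yaw 0). The plate leans 0.15 to 0.42 rad: its face looks up and to the stand's -x, towards the robot.
- spot (a point): The spot to measure: middle of the yellow ring (24 mm across) on the green cover's flat top face, about 84 mm above the bench. Its z points out of the face, square to it; its y is the stand's y (along the cover's length). The ring lies 25 mm from the cover's middle, towards the stand's +y (left).
- collar: Dark steel collar, 49 x 48 x 22 mm, lying loose on the bench; leave it alone. Origin under its centre.
- weight: Brass balance weight, 31 mm across, 47 mm high, standing loose; leave it alone. Origin under its centre.
- grease: Round tin with a yellow lid, 70 mm across, 33 mm high, loose; leave it alone. Origin under its centre.
Things that resemble listed ones, but are neither listed nor needed, are in the scene too. What is shaped like the dock but orange or pink is not meant.

How it is judged:
On the way:
1. gauge held still, square to the cover and aimed at the ring's middle (within 12 mm), its tip 30 to 70 mm off the face, for 1 s (contact force between the fingers and gauge above 2 N and contact force between gauge and dock below 0.05 N and angle between the z axis of gauge and the z axis of spot, either way round below 0.12 rad and z of probe_tip in the frame of spot between 0.03 and 0.07 m and x of probe_tip in the frame of spot between -0.012 and 0.012 m and y of probe_tip in the frame of spot between -0.012 and 0.012 m and linear speed of gauge below 0.03 m/s and angular speed of gauge below 0.3 rad/s), for 1 s.
At the end, for the whole second after the job is handed in: The gauge is held in the fingers, clear of its dock, still, its axis within 0.12 rad (7 degrees) of square to the cover; its tip touches the cover within 8 mm of the ring's middle with 0.8 to 8 N and is pushed in by 2 to 6.5 mm of its 8 mm (contact force between the fingers and gauge above 2 N and contact force between gauge and dock below 0.05 N and angle between the z axis of gauge and the z axis of spot, either way round below 0.12 rad and linear speed of gauge below 0.03 m/s and angular speed of gauge below 0.3 rad/s and distance between probe_tip and spot below 0.008 m and value of joint tip between 0.002 and 0.0065 m and contact force between gauge and stand between 0.8 and 8 N); the arm keeps its last pose, push and grip.
It fails at once if the gauge is pressed or knocked against the stand or cover with more than 14 N (contact force between gauge and stand above 14 N).
It fails at once if the cover's tilt is shifted (spot moved more than 4 mm) (distance of spot from where it was at the start of the episode above 0.004 m).
It fails at once if the collar, the weight or the tin is moved more than 15 mm or tipped (distance of any of collar, weight, grease from where it was at the start of the episode above 0.015 m or angle between any of collar, weight, grease's own z axis and vertical above 0.4 rad).
It also fails if it takes over 42 s, if anything falls off the work surface, if the arm or the gripper's body presses on something with over 40 N, if the wrist force passes 120 N, or if a joint passes its speed limit or range.

ROBOT

A 6-joint arm with a two-finger parallel gripper is mounted at the origin on a cart in front of the work surface, level with it; the furniture and walls round the work are solid. World frame = base frame: x ahead of the robot, y to its left, z up, the work surface at z = 0. Lengths are in m, angles in rad, forces in N, time in s.
With the tool pointing down it reaches from about 0.35 to 0.875 m from the base axis. Payload 4.2 kg.
Tool frame: the origin (TCP) lies at the centre of the arm's flange, where the gripper is bolted on; the fingertips stand 173 mm ahead of it and the grasp point (between the pads) lies 155 mm ahead of it; z points along the fingers, y is the direction in which the jaws open and shut (so a half turn about z gives the same grasp; the last joint's range is limited). The gripper opens to 85 mm and grips with 20 to 120 N. Pads are 22 mm wide; open, the fingers measure 114 mm over their backs; the gripper's body (76 mm by 85 mm) begins 54 mm behind the grasp point. The pads swing forward as they close: fully open they stand 13 mm farther back than shut.
Start: joints at [-0.928, 0.385, 0.008, 0, -1.194, -0.259], TCP at [0.234, -0.58, 0.405] pointing down, gripper open.
Joint ranges: [-3.14, 3.14], [-1.21, 2.06], [-1.07, 1.41], [-3.16, 2.05], [-2.99, -0.16], [-3.1, 3.1]. Speed limits (rad/s): [2.79, 2.79, 3.14, 3.14, 3.14, 3.14].

INTERFACE

Orientations are given as [roll, pitch, yaw] about the fixed x, y, z axes, in that order (R = Rz(yaw) Ry(pitch) Rx(roll)).
In Python, from bench import telemetry, camera, camera_model, manip gives the robot as it stands. The module is installed in compiled form; this text tells all that it offers.
- The arm moves only by the shell command python3 -m creep 'ROWS' [FORCE]. ROWS is JSON, a list of rows, each a list of 7 numbers: the shift along the tool's x, y, z in m, then the turn, a rotation vector about the tool's x, y, z in rad, then the closure, from -1 (fully open) to 1 (shut), so that 0 is half open. In form: [[x, y, z, wx, wy, wz, jaw], ...]. A call has 1 to 8 rows; each row is the pose to reach, as a shift and turn from the pose commanded when the call began, along the tool's axes at that moment; what a row does not reach only later rows make up. A row lasts 1/12 s, in which the tool goes at most 41.7 mm and 7.16 degrees, less where a joint would pass 70% of its speed; a pose out of reach is approached as far as the arm can. A call with a gripper value outside its range is refused whole. The fingers move at their own pace and stop on an object; FORCE is the grip in N (left out, the last holds). Time passes only in rows, so rows that repeat a pose let the fingers close. It gives the time, the measured TCP pose, the force and the opening at its end, in the units of the state.
- telemetry.get_obs(): the state, without advancing time (a new reading comes with each control period).
- camera(name): name is "scene" or "top" or "wrist"; returns the picture (420x560x3 uint8, red, green, blue); there is no depth.
- camera_model(name): a dict with "mtx" (3x3 intrinsics, pixels), "rvec" (rotation vector, rad) and "tvec" (3), from world to camera coordinates, as OpenCV has them. Camera axes: x right, y down, z forward; pixel columns grow to the right and rows downward; lengths in m; the calibration is good to about 2 mm. A picture is of the moment at which its call begins: read the wrist's pose just before it. camera_model takes no time and is no camera call; for the wrist camera it gives the pose at the moment of the call.
- manip.job_done(): hands the job in, once; it reports no verdict.
The state is a dict: "clock": time; "q": joint angles; "dq": joint speeds; "tau": joint torques, N m; "tool_pos": TCP position; "ee_rot": TCP orientation; "wrist_force": force on the tool from outside, world axes, zero at the start; "ft_torque": the same for the moment, N m; "opening": opening from 0.0 (shut) to 1.0 (fully open).
Only numpy, scipy, OpenCV 4.12 (cv2) and the standard library are available. Lean on these libraries where they do the work, as an engineer would, in place of code of your own. Each camera call takes 0.05 s, during which the arm holds its last target.

## Working session

There is one attempt and no reset: what is moved stays moved. The work goes in short steps, Python scripts to look and compute and a shell command to move; the robot and the scene stay as the last step left them, time stands still between calls to the robot, and variables do not carry over. Pictures are saved under pics/ and viewed, and the job is handed in when it is done.

```bash
mkdir -p pics
python3 - <<'E'
from bench import telemetry,camera,camera_model
import cv2
print(telemetry.get_obs())
for n in("scene","top"):
    cv2.imwrite(f"pics/{n}0.png",camera(n)[:,:,::-1]); m=camera_model(n); print(n,m)
E
```

```text
{'clock': 0.0, 'q': array([-9.28384257e-01,  3.85556182e-01,  6.59781354e-03, -5.01372616e-04,
       -1.19397067e+00, -2.58615540e-01]), 'dq': array([ 0.00150267,  0.00123427, -0.00084854, -0.00130153, -0.00146281,
        0.00054344]), 'tau': array([ 1.13143960e-03, -3.92290413e+01,  1.88405871e+01,  4.18619290e+00,
       -4.59891802e-03,  3.94524392e-06]), 'tool_pos': array([ 0.23398958, -0.57931901,  0.40361007]), 'ee_rot': array([ 3.13941170e+00, -9.51253920e-05, -2.75798101e+00]), 'wrist_force': array([ 0.26685034, -0.36547119, -0.19469277]), 'ft_torque': array([ 0.01579199,  0.0333858 , -0.02504645]), 'opening': 1.001539544713789}
scene {'mtx': array([[492.87573245,   0.        , 277.9247292 ],
       [  0.        , 492.87573245, 205.35293907],
       [  0.        ,   0.        ,   1.        ]]), 'rvec': array([ 1.32144631, -2.30611855,  0.84808186]), 'tvec': array([0.29611349, 0.38170697, 0.7631767 ])}
top {'mtx': array([[519.3555976 ,   0.        , 271.63823132],
       [  0.        , 519.3555976 , 208.92802665],
       [  0.        ,   0.        ,   1.        ]]), 'rvec': array([ 2.19319654, -2.1448812 ,  0.13902403]), 'tvec': array([0.01478185, 0.56342124, 1.11113343])}
```

View pics/scene0.png

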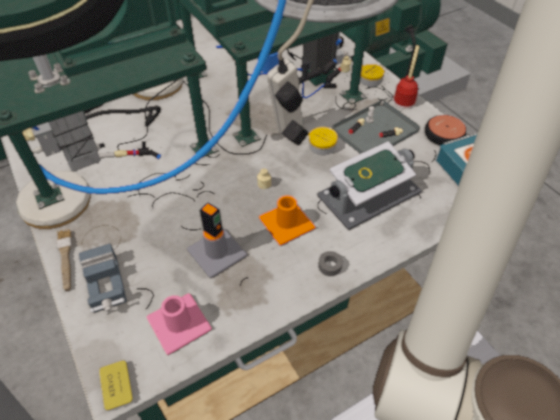

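View pics/top0.png

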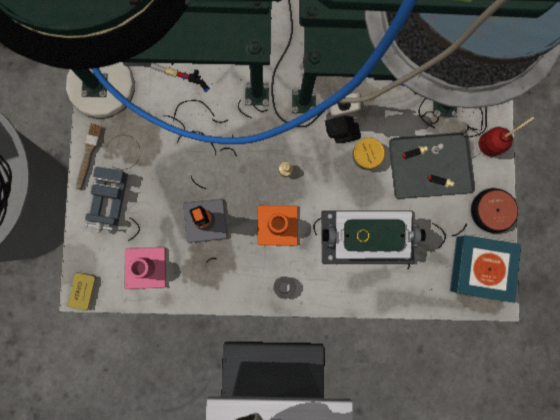

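The only gauge with a black handle stands in the grey dock (scene ≈(213,235), top ≈(203,217)). The orange dock (top 278,225) and the pink one (top 145,267) are empty decoys. The green cover's yellow ring is at top (363,236) and scene (365,173). I'll enlarge these to confirm and measure.

Run:
```python
import cv2,numpy as np
s=cv2.imread('pics/scene0.png');t=cv2.imread('pics/top0.png')
f=lambda im,x,y,w,h,k:cv2.resize(im[y:y+h,x:x+w],None,fx=k,fy=k,interpolation=cv2.INTER_CUBIC)
a=np.hstack([f(s,180,195,80,60,5),f(t,170,190,80,60,5)])
b=np.hstack([f(s,310,135,133,100,3),f(t,310,190,133,100,3)])
b=cv2.copyMakeBorder(b,0,0,0,2,0)
cv2.imwrite('pics/crop1.png',np.vstack([a,b[:, :800]]))
```

```text
(no output)
```

View pics/crop1.png

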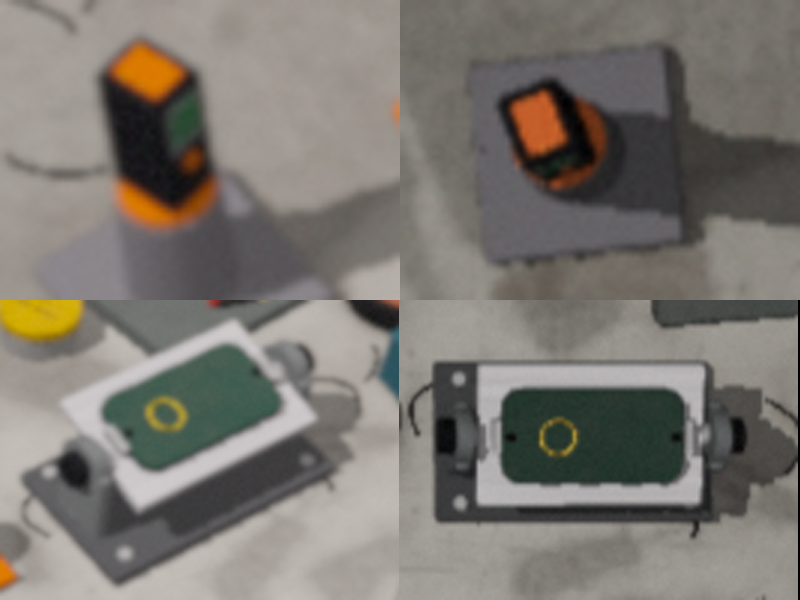

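The crop confirms it: the gauge has an orange end cap and a green display, and sits in the grey dock, rotated in yaw. The ring is left of the cover's middle. Next I'll triangulate.

```bash
cat > h.py <<'E'
import cv2,numpy as np
from scipy.spatial.transform import Rotation as Ro
from bench import telemetry,camera,camera_model
def P(m): 
    R=cv2.Rodrigues(m['rvec'])[0]; return R,np.array(m['tvec']).ravel(),m['mtx']
def tri(obs):  # list of (model,(u,v))
    A=[];b=[];rays=[]
    for m,uv in obs:
        R,t,K=P(m); d=R.T@np.linalg.solve(K,[*uv,1.]);d/=np.linalg.norm(d);c=-R.T@t
        M=np.eye(3)-np.outer(d,d);A.append(M);b.append(M@c);rays.append((c,d))
    p=np.linalg.solve(sum(A),sum(b)); return p,[round(1e3*np.linalg.norm(M@(p-c)),1) for M,(c,d) in zip(A,rays)]
def plane(m,uv,z):
    R,t,K=P(m); d=R.T@np.linalg.solve(K,[*uv,1.]);c=-R.T@t
    return c+d*(z-c[2])/d[2]
def proj(m,p):
    return cv2.projectPoints(np.array(p,float).reshape(-1,3),np.array(m['rvec']),np.array(m['tvec']),m['mtx'],None)[0].reshape(-1,2)
def quad(mask):
    c=max(cv2.findContours(mask,cv2.RETR_EXTERNAL,cv2.CHAIN_APPROX_NONE)[0],key=cv2.contourArea)
    h=cv2.convexHull(c)
    for e in np.arange(0.01,0.2,0.005):
        a=cv2.approxPolyDP(h,e*cv2.arcLength(h,True),True)
        if len(a)==4:break
    a=a.reshape(4,2).astype(float);pts=c.reshape(-1,2).astype(float);L=[]
    for i in range(4):
        p,q=a[i],a[(i+1)%4];d=q-p;l=np.linalg.norm(d);d/=l
        s=(pts-p)@d;dist=abs((pts-p)@np.array([-d[1],d[0]]))
        k=pts[(s>.2*l)&(s<.8*l)&(dist<4)]
        vx,vy,x,y=cv2.fitLine(k.astype(np.float32),cv2.DIST_HUBER,0,.01,.01).ravel();L.append(np.cross([x,y,1],[x+vx,y+vy,1]))
    o=[]
    for i in range(4):
        x=np.cross(L[i-1],L[i]);o.append(x[:2]/x[2])
    return np.array(o)
E
python3 - <<'E'
from h import *
roi={'scene':(310,135,133,100),'top':(310,190,133,100)}
for n in roi:
    im=cv2.imread(f'pics/{n}0.png');hsv=cv2.cvtColor(im,cv2.COLOR_BGR2HSV)
    o=cv2.inRange(hsv,(5,150,120),(18,255,255));k,_,st,ce=cv2.connectedComponentsWithStats(o)
    for i in range(1,k):
        if st[i,4]>15:print(n,'or',st[i],ce[i].round(1))
    x,y,w,h=roi[n]
    z=np.zeros(o.shape,np.uint8);z[y:y+h,x:x+w]=255
    ye=cv2.inRange(hsv,(20,110,80),(36,255,255))&z
    k,_,st,ce=cv2.connectedComponentsWithStats(cv2.dilate(ye,np.ones((3,3))))
    for i in range(1,k):
        if st[i,4]>15:print(n,'ye',st[i],ce[i].round(2))
    g=cv2.inRange(hsv,(50,80,20),(95,255,140))&z
    g=cv2.morphologyEx(g,cv2.MORPH_CLOSE,np.ones((9,9)));print('green',quad(g).round(1).tolist())
    wh=cv2.inRange(hsv,(0,0,175),(180,40,255))&z
    k,lab,st,ce=cv2.connectedComponentsWithStats(wh);i=1+st[1:,4].argmax();print('white',st[i])
    try: print(quad((lab==i).astype(np.uint8)*255).round(1).tolist())
    except Exception as e:print(e)
E
```

```text
scene or [465 148   6  11  31] [467.3 152.8]
scene or [ 259  196   56   49 1510] [286.3 220.6]
scene or [202 204  15  11 106] [209.1 209. ]
scene or [204 231  19   9  81] [211.9 235.7]
scene ye [309 134  30  16 429] [323.27 140.81]
scene ye [358 166  15  14 158] [364.94 172.66]
green [[396.9, 170.0], [394.0, 176.6], [382.3, 176.6], [388.1, 161.2]]
white [ 310  135  125   73 2170]
OpenCV(4.12.0) /io/opencv/modules/imgproc/src/linefit.cpp:50: error: (-215:Assertion failed) count > 0 in function 'fitLine2D_wods'

top or [479 191  38  38 725] [498.1 209.5]
top or [ 258  205   40   41 1226] [275.2 224.7]
top or [192 208  11  13  90] [197.1 214.3]
top or [474 254  31  31 701] [489.1 269.3]
top ye [356 228  15  15 150] [362.81 235.21]
green [[399.4, 226.7], [402.0, 251.9], [345.0, 245.7], [345.0, 217.7]]
white [337 212  74  19 525]
OpenCV(4.12.0) /io/opencv/modules/imgproc/src/linefit.cpp:50: error: (-215:Assertion failed) count > 0 in function 'fitLine2D_wods'
```

Run:
```python
from h import *
S=camera_model('scene');T=camera_model('top')
print('ring',tri([(S,(364.9,172.7)),(T,(362.8,235.2))]))
print('gtop',tri([(S,(209.1,209)),(T,(197.1,214.3))]), plane(T,(197.1,214.3),.14),plane(S,(209.1,209),.14))
c=[]
for n,a,b in(('+x+y',(330.7,169),(335.7,210.7)),('+x-y',(389.3,141.7),(411.7,210.7)),('-x-y',(416,174.3),(411.7,258.3)),('-x+y',(356.7,206.7),(335.7,259))):
    p=tri([(S,a),(T,b)]);print(n,p);c.append(p[0])
c=np.array(c);u=c[0]+c[1]-c[2]-c[3];v=c[0]+c[3]-c[1]-c[2]
n=np.cross(u,v);n/=np.linalg.norm(n);print(n,'lean',np.arccos(n[2]),np.linalg.norm(u)/2,np.linalg.norm(v)/2)
# dock base corners
for uv in((470,62),(668,45),(685,240),(490,262)): print(plane(T,(170+(uv[0]-400)/5,190+uv[1]/5),.01))
# gauge top corners (top view)
for uv in((502,100),(560,80),(592,150),(533,178)): print(plane(T,(170+(uv[0]-400)/5,190+uv[1]/5),.14))
print(camera_model('wrist'))
```

```text
ring (array([ 0.50566765, -0.16387354,  0.08643174]), [np.float64(0.4), np.float64(0.4)])
gtop (array([0.53592828, 0.17563634, 0.14174377]), [np.float64(0.6), np.float64(0.6)]) [0.53640689 0.17641529 0.14      ] [0.53699061 0.17466726 0.14      ]
+x+y (array([ 0.55515134, -0.10885311,  0.0828218 ]), [np.float64(2.3), np.float64(2.3)])
+x-y (array([ 0.55870345, -0.26917679,  0.08384069]), [np.float64(2.2), np.float64(2.2)])
-x-y (array([ 0.46090955, -0.2713789 ,  0.06501075]), [np.float64(0.5), np.float64(0.5)])
-x+y (array([ 0.45586509, -0.11096466,  0.05815278]), [np.float64(0.2), np.float64(0.2)])
[-0.21587359  0.01818941  0.97625188] lean 0.21836992501593414 0.10093482055807988 0.16047488745534116
[0.57565427 0.22374618 0.01      ]
[0.58541477 0.13537971 0.01      ]
[0.49803926 0.12502667 0.01      ]
[0.48633705 0.21125147 0.01      ]
[0.5446842  0.19001778 0.14      ]
[0.5532171  0.16731742 0.14      ]
[0.52556294 0.15362861 0.14      ]
[0.51390286 0.17655537 0.14      ]
{'mtx': array([[324.92218809,   0.        , 277.61810761],
       [  0.        , 324.92218809, 210.66347967],
       [  0.        ,   0.        ,   1.        ]]), 'rvec': array([-1.64856817, -2.44246654, -0.38099271]), 'tvec': array([ 0.62345882, -0.03833667,  0.38083168])}
```

```bash
cat >> h.py <<'E'
def cur():
    o=telemetry.get_obs(); return np.array(o['tool_pos']),Ro.from_euler('xyz',o['ee_rot'])
def rel(p,R):
    p0,R0=cur(); return R0.inv().apply(np.array(p)-p0).round(4),(R0.inv()*R).as_rotvec().round(4)
E
python3 - <<'E'
from h import *
p,R=cur();Rc,t,K=P(camera_model('wrist'))
c=-Rc.T@t
print('cam in tool',R.inv().apply(c-p), 'axis in tool',R.inv().apply(Rc[2]),R.inv().apply(Rc[0]))
print('look stand',rel([.42,-.19,.42],R))
E
```

```text
cam in tool [0.07909452 0.00057821 0.03042726] axis in tool [-3.03427611e-01 -4.42659428e-05  9.52854492e-01] [4.80094358e-05 9.99999997e-01 6.17442974e-05]
look stand (array([-0.3182,  0.2915, -0.0157]), array([0., 0., 0.]))
```

```bash
python3 -m creep '[[-0.02,0.015,0,0,0,0,-1],[-0.05,0.036,0,0,0,0,-1],[-0.08,0.058,0,0,0,0,-1],[-0.11,0.08,0,0,0,0,-1],[-0.14,0.102,0,0,0,0,-1],[-0.17,0.124,0,0,0,0,-1],[-0.20,0.146,0,0,0,0,-1],[-0.23,0.168,0,0,0,0,-1]]'
python3 -m creep '[[-0.03,0.022,0,0,0,0,-1],[-0.06,0.044,-0.01,0,0,0,-1],[-0.09,0.066,-0.01,0,0,0,-1],[-0.11,0.08,-0.015,0,0,0,-1],[-0.12,0.09,-0.015,0,0,0,-1],[-0.13,0.095,-0.015,0,0,0,-1],[-0.13,0.095,-0.015,0,0,0,-1],[-0.13,0.095,-0.015,0,0,0,-1]]'
python3 - <<'E'
from h import *
import pickle
m=camera_model('wrist');print(cur()[0]);im=camera('wrist');cv2.imwrite('pics/w1.png',im[:,:,::-1]);pickle.dump(m,open('w1.pkl','wb'))
E
```

```text
clock: 0.77
tool_pos: [0.3848, -0.3359, 0.4044]
ee_rot: [3.141, -0.0, -2.758]
wrist_force: [0.5, 0.5, 0.6]
opening: 1.001
clock: 1.43
tool_pos: [0.4694, -0.2008, 0.4192]
ee_rot: [3.141, -0.001, -2.757]
wrist_force: [0.1, -0.7, 0.4]
opening: 1.007
[ 0.46944253 -0.20081193  0.41922628]
```

View pics/w1.png

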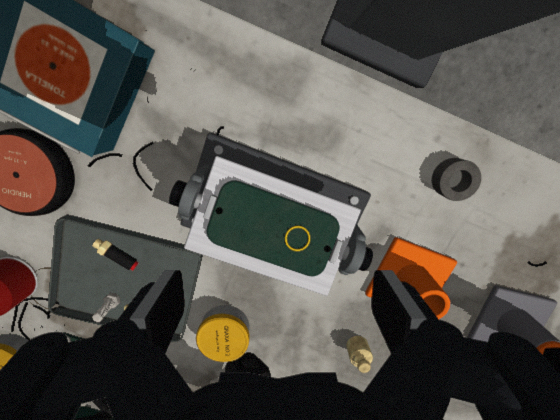

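The wrist view shows the cover clearly: plate corners ≈(215,155), (362,205), (330,293), (186,247), and the ring at (297,239). Measuring tilt from the plate and cover outlines.

```bash
cat > tilt.py <<'E'
from h import *
import pickle,sys
def meas(png,m,box,show=True):
    im=cv2.imread(png);hsv=cv2.cvtColor(im,cv2.COLOR_BGR2HSV)
    x,y,w,h=box;z=np.zeros(im.shape[:2],np.uint8);z[y:y+h,x:x+w]=255
    out={}
    g=cv2.inRange(hsv,(50,70,15),(95,255,130))&z
    g=cv2.morphologyEx(g,cv2.MORPH_CLOSE,np.ones((9,9)))
    k,lab,st,ce=cv2.connectedComponentsWithStats(g);i=1+st[1:,4].argmax();g=(lab==i).astype(np.uint8)*255
    out['green']=quad(g)
    wh=(cv2.inRange(hsv,(0,0,155),(180,45,255))&z)
    wh=cv2.morphologyEx(wh,cv2.MORPH_OPEN,np.ones((5,5)))|g
    wh=cv2.morphologyEx(wh,cv2.MORPH_CLOSE,np.ones((9,9)));
    k,lab,st,ce=cv2.connectedComponentsWithStats(wh);i=lab[tuple(out['green'].mean(0).astype(int)[::-1])];wh=(lab==i).astype(np.uint8)*255
    out['white']=quad(wh)
    ye=cv2.inRange(hsv,(20,110,80),(36,255,255))&cv2.dilate(g,np.ones((3,3)))
    c=cv2.convexHull(np.argwhere(ye)[:,::-1].astype(np.int32));e=cv2.fitEllipse(c);out['ring']=np.array(e[0]);out['re']=e
    for n in('green','white'):
        q=out[n]
        for p in q:cv2.circle(im,tuple(p.astype(int)),2,(0,0,255),-1)
    cv2.imwrite(png.replace('.png','_m.png'),cv2.resize(im[y:y+h,x:x+w],None,fx=2,fy=2))
    return out
def pnp(q,m,L,W):
    R,t,K=P(m)
    # order corners by world pos at z .075: +x+y,+x-y,-x-y,-x+y
    w=np.array([plane(m,p,.075)[:2] for p in q]);c=w.mean(0);
    key=[(1,1),(1,-1),(-1,-1),(-1,1)]
    qq=np.array([q[np.argmax((w-c)@np.array([a*.6,b]))] if 0 else q[[i for i in range(4) if np.sign(w[i]-c).tolist()==[a,b]][0]] for a,b in key])
    obj=np.array([[a*W/2,b*L/2,0] for a,b in key])
    _,rv,tv,er=cv2.solvePnPGeneric(obj,qq,K,None,flags=cv2.SOLVEPNP_IPPE)
    for r,t_,e in zip(rv,tv,er):
        M=R.T@cv2.Rodrigues(r)[0];print('  n',M[:,2].round(3),'y',M[:,1].round(3),'c',(R.T@(t_.ravel()-t)).round(4),'err',e)
    return qq
E
python3 - <<'E'
from tilt import *
m=pickle.load(open('w1.pkl','rb'));o=meas('pics/w1.png',m,(180,130,185,170));print(o)
print('white');pnp(o['white'],m,.16,.1);print('green');pnp(o['green'],m,.128,.068)
print(plane(m,o['ring'],.084),tri([(m,o['ring']),(camera_model('scene'),(364.9,172.7)),(camera_model('top'),(362.8,235.2))]))
E
```

```text
{'green': array([[224.00302148, 178.3206281 ],
       [341.47453103, 218.63252639],
       [320.67347377, 277.75726026],
       [204.54150123, 239.24449663]]), 'white': array([[213.92988056, 155.76995967],
       [358.34248991, 209.18284258],
       [354.99337556, 299.        ],
       [197.02854214, 299.        ]]), 'ring': array([297.26602173, 238.12147522]), 're': ((297.2660217285156, 238.12147521972656), (25.537872314453125, 26.248315811157227), 46.02433776855469)}
white
  n [-0.575  0.356  0.736] y [ 0.009  0.903 -0.43 ] c [ 0.4931 -0.1766  0.1268] err [3.96580008]
  n [ 0.036 -0.688  0.725] y [-0.388  0.659  0.644] c [ 0.4899 -0.2019  0.1536] err [20.14365561]
green
  n [-0.077 -0.112  0.991] y [-0.076  0.991  0.106] c [ 0.5094 -0.1897  0.073 ] err [0.63590942]
  n [-0.569 -0.122  0.813] y [-0.073  0.993  0.098] c [ 0.5076 -0.1897  0.0728] err [1.73657251]
[ 0.50505297 -0.16414127  0.084     ] (array([ 0.50542326, -0.16420281,  0.08565799]), [np.float64(0.9), np.float64(0.6), np.float64(0.7)])
```

View pics/w1_m.png

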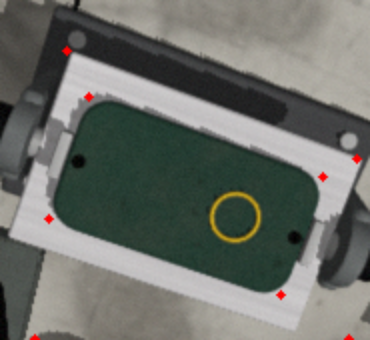

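Run:
```python
from tilt import *
m=pickle.load(open('w1.pkl','rb'));S=camera_model('scene');T=camera_model('top')
a=[(330.7,169),(389.3,141.7),(416,174.3),(356.7,206.7)];b=[(335.7,210.7),(411.7,210.7),(411.7,258.3),(335.7,259)];w=[(328.5,295),(184,249),(214,156.5),(357.5,210)]
for use in('sw','stw','tw'):
    c=[]
    for i in range(4):
        p=tri([x for k,x in(('s',(S,a[i])),('t',(T,b[i])),('w',(m,w[i]))) if k in use]);print(p[0].round(4),p[1]);c.append(p[0])
    c=np.array(c);u=c[0]+c[1]-c[2]-c[3];v=c[0]+c[3]-c[1]-c[2]
    n=np.cross(u,v);n/=np.linalg.norm(n);print(use,n.round(3),'lean',np.arccos(n[2]),np.linalg.norm(u)/2,np.linalg.norm(v)/2)
pnp(np.array(w),m,.16,.1)
p,R=cur();print(rel([.44,.03,.38],R))
```

```text
[ 0.5513 -0.1085  0.0866] [np.float64(0.3), np.float64(0.3)]
[ 0.5549 -0.2666  0.0894] [np.float64(1.5), np.float64(1.5)]
[ 0.4621 -0.2713  0.0642] [np.float64(0.5), np.float64(0.5)]
[ 0.4592 -0.1117  0.056 ] [np.float64(1.8), np.float64(1.8)]
sw [-0.29   0.028  0.957] lean 0.29544485206295606 0.09665502688288775 0.15896376525793743
[ 0.554  -0.108   0.0842] [np.float64(2.3), np.float64(2.6), np.float64(1.2)]
[ 0.5582 -0.2677  0.0857] [np.float64(2.8), np.float64(1.9), np.float64(1.1)]
[ 0.4614 -0.2712  0.0652] [np.float64(0.4), np.float64(1.0), np.float64(1.0)]
[ 0.4577 -0.1115  0.0573] [np.float64(1.0), np.float64(1.9), np.float64(2.9)]
stw [-0.239  0.023  0.971] lean 0.24270446269248105 0.09948062229964696 0.15984659433952444
[ 0.5558 -0.1066  0.0807] [np.float64(1.2), np.float64(1.2)]
[ 0.56   -0.2672  0.0833] [np.float64(0.3), np.float64(0.3)]
[ 0.4606 -0.2697  0.0731] [np.float64(0.3), np.float64(0.3)]
[ 0.4579 -0.1116  0.0601] [np.float64(2.3), np.float64(2.3)]
tw [-0.155  0.045  0.987] lean 0.16243792810362587 0.09994951267654789 0.15959060897134647
  n [-0.132 -0.164  0.978] y [-0.085  0.984  0.153] c [ 0.5106 -0.1923  0.0699] err [1.9738491]
  n [-0.52  -0.076  0.851] y [-0.051  0.997  0.058] c [ 0.5078 -0.1905  0.0691] err [2.50247157]
(array([-0.0595,  0.2253,  0.0393]), array([0., 0., 0.]))
```

Lean estimates from these views scatter (0.16–0.30 rad), so I want a flatter side view from the +y side, which is on the way to the dock.

```bash
python3 -m creep '[[-0.01,0.03,0.01,0.08,0,0,-1],[-0.02,0.065,0.02,0.19,0,0,-1],[-0.03,0.10,0.03,0.3,0,0,-1],[-0.04,0.135,0.04,0.4,0,0,-1],[-0.05,0.17,0.05,0.5,0,0,-1],[-0.06,0.205,0.06,0.6,0,0,-1],[-0.07,0.24,0.07,0.7,0,0,-1],[-0.08,0.27,0.08,0.8,0,0,-1]]'
python3 -m creep '[[0,0,0,0,0,0,-1],[0,0,0,0,0,0,-1],[0,0,0,0,0,0,-1]]'
python3 - <<'E'
from h import *
import pickle
m=camera_model('wrist');print(cur()[0]);im=camera('wrist');cv2.imwrite('pics/w2.png',im[:,:,::-1]);pickle.dump(m,open('w2.pkl','wb'))
E
```

```text
clock: 2.15
tool_pos: [0.4425, 0.065, 0.3441]
ee_rot: [-2.336, 0.003, -2.759]
wrist_force: [0.1, -0.5, -0.4]
opening: 1.001
clock: 2.4
tool_pos: [0.4438, 0.0645, 0.3439]
ee_rot: [-2.342, -0.001, -2.759]
wrist_force: [0.3, 0.4, 0.3]
opening: 1.001
[0.44376256 0.06451177 0.3438597 ]
```

View pics/w2.png

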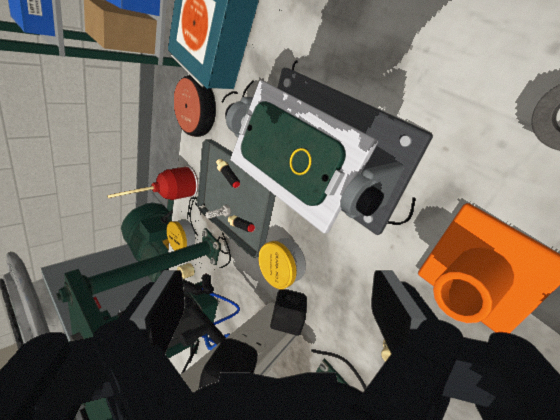

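The side view shows the plate tilted, with corners ≈(262,82), (372,142), (330,230), (232,157) and the ring at (300,161). I'll enlarge both wrist views to pick corners precisely.

Run:
```python
import cv2,numpy as np
f=lambda im,x,y,w,h,k:cv2.resize(im[y:y+h,x:x+w],None,fx=k,fy=k,interpolation=cv2.INTER_CUBIC)
cv2.imwrite('pics/c2.png',f(cv2.imread('pics/w2.png'),220,70,190,150+20,3.5)[:600])
cv2.imwrite('pics/c3.png',f(cv2.imread('pics/w1.png'),175,145,190,160,3.5)[:600])
```

```text
(no output)
```

View pics/c2.png

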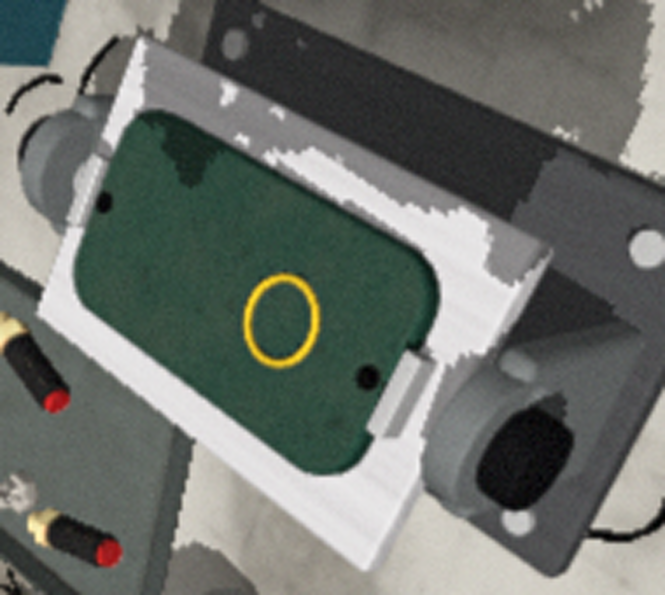

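View pics/c3.png

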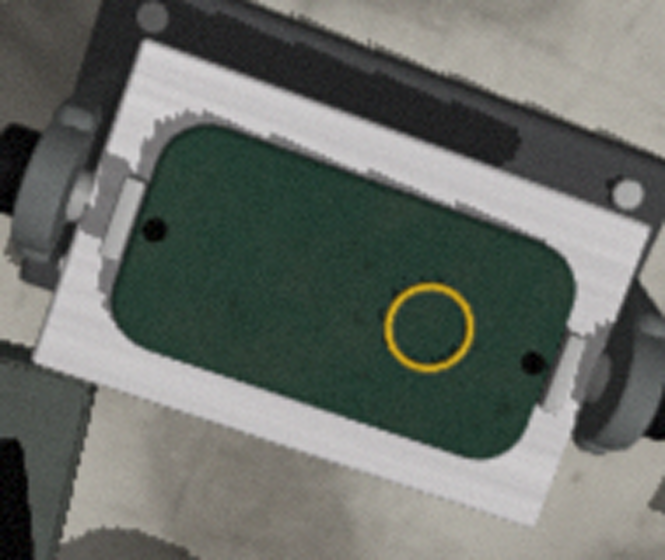

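Run:
```python
from tilt import *
m=pickle.load(open('w1.pkl','rb'));m2=pickle.load(open('w2.pkl','rb'));S=camera_model('scene');T=camera_model('top')
f=lambda p,o:(o[0]+(p[0]+.5)/3.5-.5,o[1]+(p[1]+.5)/3.5-.5)
A=[f(p,(175,145)) for p in((532,522),(35,360),(145,40),(648,228),(155,229),(533,363),(430,327))]
B=[f(p,(220,70)) for p in((368,570),(40,310),(140,40),(546,248),(103,202),(368,377),(282,320))]
a=[(330.7,169),(389.3,141.7),(416,174.3),(356.7,206.7)]
for use in('w2','w2s'):
    c=[]
    for i in range(7):
        l=[(m,A[i]),(m2,B[i])]
        if use=='w2s' and i<4:l.append((S,a[i]))
        if use=='w2s' and i==6:l+=[(S,(364.9,172.7)),(T,(362.8,235.2))]
        p=tri(l);print(p[0].round(4),p[1]);c.append(p[0])
    c=np.array(c);u=c[0]+c[1]-c[2]-c[3];v=c[0]+c[3]-c[1]-c[2]
    n=np.cross(u,v);n/=np.linalg.norm(n);print(use,n.round(3),'lean',np.arccos(n[2]),np.linalg.norm(u)/2,np.linalg.norm(v)/2)
    print('holes dir',(c[5]-c[4])/np.linalg.norm(c[5]-c[4]),'mid',(c[5]+c[4])/2,'plate c',c[:4].mean(0))
```

```text
[ 0.5537 -0.109   0.0824] [np.float64(0.5), np.float64(0.5)]
[ 0.5568 -0.2668  0.0842] [np.float64(0.6), np.float64(0.6)]
[ 0.462  -0.2693  0.064 ] [np.float64(0.5), np.float64(0.5)]
[ 0.4586 -0.1107  0.0616] [np.float64(0.1), np.float64(0.1)]
[ 0.5067 -0.2472  0.0841] [np.float64(0.2), np.float64(0.2)]
[ 0.5043 -0.1315  0.0836] [np.float64(0.0), np.float64(0.0)]
[ 0.5047 -0.164   0.0844] [np.float64(0.1), np.float64(0.1)]
w2 [-0.212  0.009  0.977] lean 0.21340243496464606 0.09724717002411168 0.1582047846947911
holes dir [-0.02140984  0.99975998 -0.00464712] mid [ 0.50549528 -0.18934105  0.08385731] plate c [ 0.50777551 -0.18893023  0.07306739]
[ 0.5531 -0.1093  0.0836] [np.float64(0.4), np.float64(1.0), np.float64(0.8)]
[ 0.5559 -0.2672  0.0857] [np.float64(1.0), np.float64(1.5), np.float64(2.0)]
[ 0.4616 -0.2697  0.0646] [np.float64(0.5), np.float64(1.1), np.float64(1.3)]
[ 0.4581 -0.1109  0.0591] [np.float64(1.4), np.float64(1.4), np.float64(2.3)]
[ 0.5067 -0.2472  0.0841] [np.float64(0.2), np.float64(0.2)]
[ 0.5043 -0.1315  0.0836] [np.float64(0.0), np.float64(0.0)]
[ 0.5052 -0.1641  0.0851] [np.float64(0.7), np.float64(0.9), np.float64(1.1), np.float64(0.8)]
w2s [-0.234  0.019  0.972] lean 0.23747880533551957 0.09740705364257052 0.15840834525417405
holes dir [-0.02140984  0.99975998 -0.00464712] mid [ 0.50549528 -0.18934105  0.08385731] plate c [ 0.50717916 -0.18926401  0.07325575]
```

Lean ≈0.22 rad, with two independent checks agreeing (plate corners, and plate-centre to hole-midpoint offset). Ring ≈(0.505, −0.164, 0.0847). On to hovering above the gauge.

Run:
```python
from h import *
print(rel([.53,.17,.40],Ro.from_euler('xyz',[np.pi,0,-2.75])))
```

```text
(array([-0.1194,  0.0062, -0.0863]), array([-0.7993, -0.0038, -0.0096]))
```

```bash
python3 -m creep '[[0,0,-0.02,-0.1,0,0,-1],[-0.02,0,-0.04,-0.2,0,0,-1],[-0.04,0.002,-0.06,-0.3,0,0,-1],[-0.06,0.004,-0.086,-0.4,0,0,-1],[-0.08,0.006,-0.086,-0.5,0,0,-1],[-0.1,0.006,-0.086,-0.6,0,0,-1],[-0.119,0.006,-0.086,-0.7,0,0,-1],[-0.119,0.006,-0.086,-0.8,-0.004,-0.01,-1]]'
python3 -m creep '[[0,0,0,0,0,0,-1],[0,0,0,0,0,0,-1],[0,0,0,0,0,0,-1]]'
python3 - <<'E'
from h import *
import pickle
m=camera_model('wrist');print(cur()[0]);im=camera('wrist');cv2.imwrite('pics/w3.png',im[:,:,::-1]);pickle.dump(m,open('w3.pkl','wb'))
E
```

```text
clock: 3.12
tool_pos: [0.5322, 0.1706, 0.4]
ee_rot: [3.136, 0.003, -2.749]
wrist_force: [0.4, -0.7, 1.0]
opening: 1.003
clock: 3.37
tool_pos: [0.5291, 0.1693, 0.3997]
ee_rot: [-3.139, -0.001, -2.749]
wrist_force: [0.4, -0.3, -0.3]
opening: 1.001
[0.52912745 0.16929113 0.39969813]
```

View pics/w3.png

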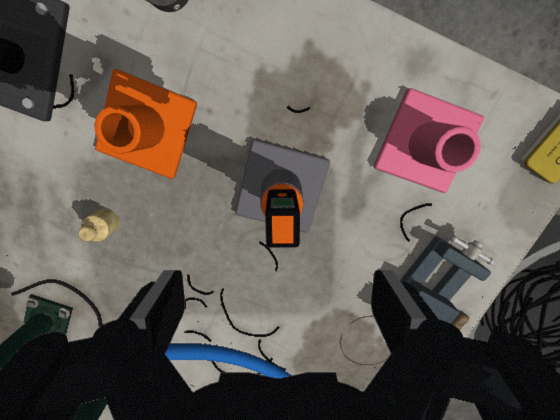

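The gauge's end cap is at ≈(283,230), nearly aligned with the image axes. Measuring its centre and yaw.

Run:
```python
from h import *
import pickle
m=pickle.load(open('w3.pkl','rb'));im=cv2.imread('pics/w3.png')
h=cv2.cvtColor(im,cv2.COLOR_BGR2HSV);o=cv2.inRange(h,(4,150,110),(20,255,255));o[:, :240]=0;o[:,330:]=0;o[:214]=0;o[260:]=0
c=max(cv2.findContours(o,0,2)[0],key=cv2.contourArea);r=cv2.minAreaRect(c);print(r)
uv=r[0]
b=cv2.boxPoints(r);w=np.array([plane(m,p,.14) for p in b]);print(w.round(4).tolist())
for i in range(4):
    d=w[(i+1)%4]-w[i];print(np.linalg.norm(d).round(4),np.arctan2(d[1],d[0]).round(3))
print(plane(m,uv,.14),tri([(m,uv),(camera_model('scene'),(209.1,209)),(camera_model('top'),(197.1,214.3))]))
cv2.imwrite('pics/c4.png',cv2.resize(im[170:260,230:350],None,fx=5,fy=5,interpolation=cv2.INTER_CUBIC))
```

```text
((282.5, 229.5), (27.0, 21.0), 90.0)
[[0.5288, 0.1646, 0.14], [0.5228, 0.1791, 0.14], [0.5428, 0.1877, 0.14], [0.549, 0.1728, 0.14]]
0.0156 1.964
0.0218 0.407
0.0161 -1.177
0.0218 -2.754
[0.5357202  0.17599425 0.14      ] (array([0.53561343, 0.17568131, 0.14180078]), [np.float64(0.5), np.float64(0.6), np.float64(0.8)])
```

View pics/c4.png

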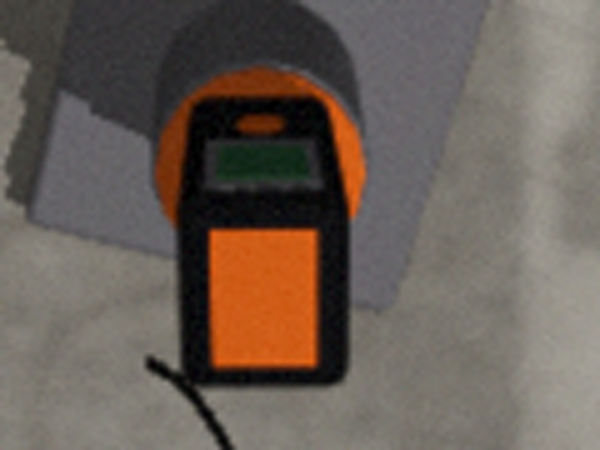

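Run:
```python
from h import *
print(rel([.5357,.1757,.265],Ro.from_euler('xyz',[np.pi,0,-2.745])))
```

```text
(array([-0.0088,  0.0032,  0.1345]), array([-0.0021, -0.0011, -0.0033]))
```

```bash
python3 -m creep '[[-0.006,0.002,0.005,0,0,0,-1],[-0.009,0.003,0.02,-0.002,-0.001,-0.003,-1],[-0.009,0.003,0.04,-0.002,-0.001,-0.003,-1],[-0.009,0.003,0.06,-0.002,-0.001,-0.003,-1],[-0.009,0.003,0.08,-0.002,-0.001,-0.003,-1],[-0.009,0.003,0.10,-0.002,-0.001,-0.003,-1],[-0.009,0.003,0.12,-0.002,-0.001,-0.003,-1],[-0.009,0.003,0.134,-0.002,-0.001,-0.003,-1]]'
python3 -m creep '[[0,0,0,0,0,0,-1],[0,0,0,0,0,0,-1]]'
python3 - <<'E'
from h import *
print(cur()[0]);cv2.imwrite('pics/w4.png',camera('wrist')[:,:,::-1])
print(rel([.5357,.1757,.265],Ro.from_euler('xyz',[np.pi,0,-2.745])))
E
```

```text
clock: 4.08
tool_pos: [0.5357, 0.177, 0.2633]
ee_rot: [3.141, -0.002, -2.744]
wrist_force: [-0.2, 0.2, -0.2]
opening: 1.0
clock: 4.25
tool_pos: [0.5363, 0.1772, 0.2649]
ee_rot: [3.141, -0.001, -2.743]
wrist_force: [-0.3, -1.1, 0.7]
opening: 1.0
[0.5362886  0.17719913 0.26489539]
(array([ 0.0016, -0.0012,  0.0009]), array([0.0013, 0.0011, 0.0017]))
```

View pics/w4.png

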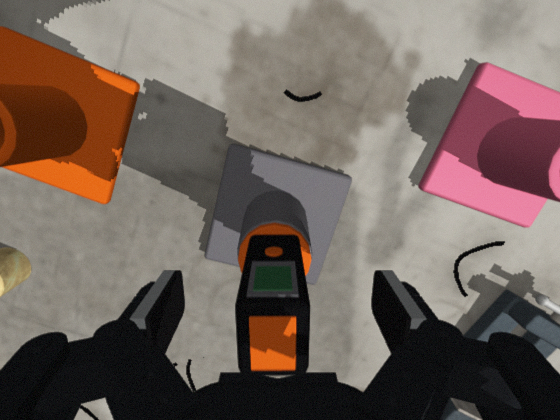

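The handle sits midway between the pads (x≈274, pads at 182 and 374). Closing now.

```bash
python3 -m creep '[[0,0,0,0,0,0,-0.4],[0,0,0,0,0,0,0],[0,0,0,0,0,0,0.3],[0,0,0,0,0,0,0.6],[0,0,0,0,0,0,1],[0,0,0,0,0,0,1],[0,0,0,0,0,0,1],[0,0,0,0,0,0,1]]' 50
python3 -m creep '[[0,0,0,0,0,0,1],[0,0,0,0,0,0,1],[0,0,0,0,0,0,1],[0,0,0,0,0,0,1]]' 50
```

```text
clock: 4.97
tool_pos: [0.5367, 0.177, 0.2663]
ee_rot: [3.14, 0.002, -2.744]
wrist_force: [-0.7, -0.8, 4.5]
opening: 0.297
clock: 5.3
tool_pos: [0.5367, 0.177, 0.2662]
ee_rot: [3.14, 0.002, -2.744]
wrist_force: [-0.6, -1.3, 6.4]
opening: 0.302
```

```bash
python3 -m creep '[[0,0,-0.008,0,0,0,1],[0,0,-0.025,0,0,0,1],[0,0,-0.045,0,0,0,1],[0,0,-0.07,0,0,0,1],[0,0,-0.095,0,0,0,1],[0,0,-0.12,0,0,0,1],[0,0,-0.14,0,0,0,1],[0,0,-0.15,0,0,0,1]]'
python3 -m creep '[[0,0,0,0,0,0,1],[0,0,0,0,0,0,1]]'
python3 - <<'E'
from h import *
import pickle
m=camera_model('wrist');print(cur()[0],cur()[1].as_matrix());im=camera('wrist');cv2.imwrite('pics/w5.png',im[:,:,::-1]);pickle.dump(m,open('w5.pkl','wb'))
cv2.imwrite('pics/scene5.png',camera('scene')[:,:,::-1]);cv2.imwrite('pics/top5.png',camera('top')[:,:,::-1])
E
```

```text
clock: 5.97
tool_pos: [0.5366, 0.1768, 0.4183]
ee_rot: [3.139, 0.005, -2.744]
wrist_force: [-0.9, 0.8, -1.6]
opening: 0.298
clock: 6.13
tool_pos: [0.5361, 0.1766, 0.4147]
ee_rot: [3.139, -0.001, -2.745]
wrist_force: [0.4, 0.4, -1.9]
opening: 0.3
[0.5361371  0.17659791 0.41469003] [[-9.22284881e-01 -3.86507671e-01 -1.55541063e-03]
 [-3.86510471e-01  9.22281882e-01  2.40526616e-03]
 [ 5.04873224e-04  2.81952311e-03 -9.99995898e-01]]
```

View pics/w5.png

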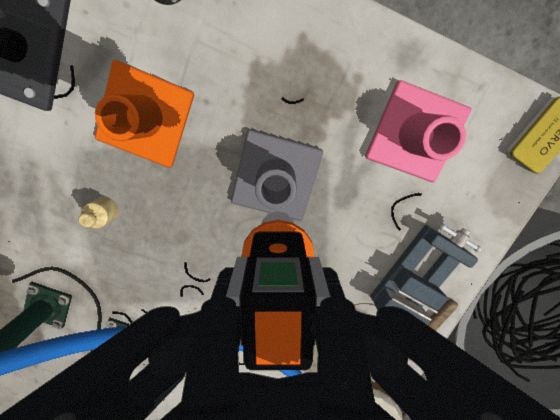

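View pics/scene5.png

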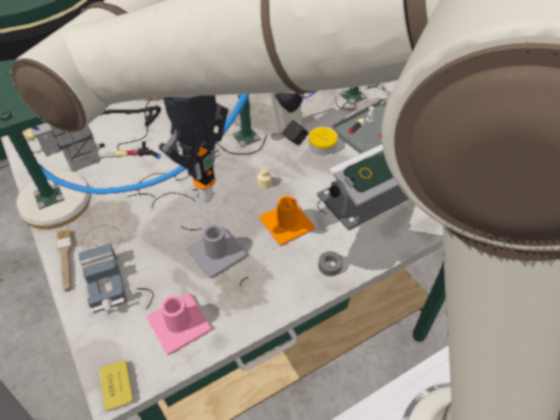

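The gauge is out of the dock: the grey tube at (275,187) is empty and the handle is between the pads. Next is its alignment in the hand, using the wrist view (cap and collar) and the scene view (nose).

Run:
```python
from h import *
import pickle
m=pickle.load(open('w5.pkl','rb'));im=cv2.imread('pics/w5.png')
p,R=np.array([.5361371,.17659791,.41469003]),Ro.from_matrix([[-9.22284881e-01,-3.86507671e-01,-1.55541063e-03],[-3.86510471e-01,9.22281882e-01,2.40526616e-03],[5.04873224e-04,2.81952311e-03,-9.99995898e-01]])
h=cv2.cvtColor(im,cv2.COLOR_BGR2HSV);o=cv2.inRange(h,(4,150,90),(20,255,255));o[:, :235]=0;o[:,325:]=0;o[:215]=0
k,_,st,ce=cv2.connectedComponentsWithStats(o)
for i in range(1,k):
    if st[i,4]>20:print(st[i],ce[i])
def tp(uv,z):
    Rc,t,K=P(m);d=R.inv().apply(Rc.T@np.linalg.solve(K,[*uv,1.]));c=R.inv().apply(-Rc.T@t-p);return c+d*(z-c[2])/d[2]
i=[j for j in range(1,k) if ce[j][1]>290 and st[j,4]>200][0];x,y,w,hh,_=st[i]
for uv in((x+w/2,y),(x+w/2,y+hh)):print('cap edge in tool',tp(uv,.125))
for z in(.19,.195):print('collar top pt',tp((278,222),z), 'L',tp((243,255),z),'R',tp((313,255),z))
s=cv2.imread('pics/scene5.png');t=cv2.imread('pics/top5.png')
f=lambda im,x,y,w,h,k:cv2.resize(im[y:y+h,x:x+w],None,fx=k,fy=k,interpolation=cv2.INTER_CUBIC)
cv2.imwrite('pics/c5.png',np.hstack([f(s,160,130,70,80,5.5),f(t,170,170,70,80,5.5)]))
# expected projection of tip, nose end, cap
for z,n in((.248,'tip'),(.24,'nose'),(.19,'collar'),(.125,'cap')):
    w=p+R.apply([0,0,z]);print(n,proj(camera_model('scene'),w),proj(camera_model('top'),w))
```

```text
[242 220  72  37 756] [278.46693122 235.23148148]
[270 244  16   9 122] [277.42622951 247.81147541]
[ 255  312   46   53 2390] [277.67656904 337.73012552]
cap edge in tool [0.01290831 0.00075314 0.125     ]
cap edge in tool [-0.00931618  0.00076196  0.125     ]
collar top pt [0.02207561 0.00082189 0.19      ] L [ 0.00320493 -0.01802876  0.19      ] R [0.00320656 0.01968749 0.19      ]
collar top pt [0.02028915 0.00082816 0.195     ] L [ 0.00082716 -0.01861317  0.195     ] R [0.00082884 0.02028491 0.195     ]
tip [[206.44288679 200.38111375]] [[194.92567948 213.20088496]]
nose [[205.92827123 197.40799685]] [[194.38750034 212.75478511]]
collar [[202.54304285 177.85033005]] [[190.8192223  209.79701854]]
cap [[197.65543786 149.61289994]] [[185.57988731 205.45410307]]
```

View pics/c5.png

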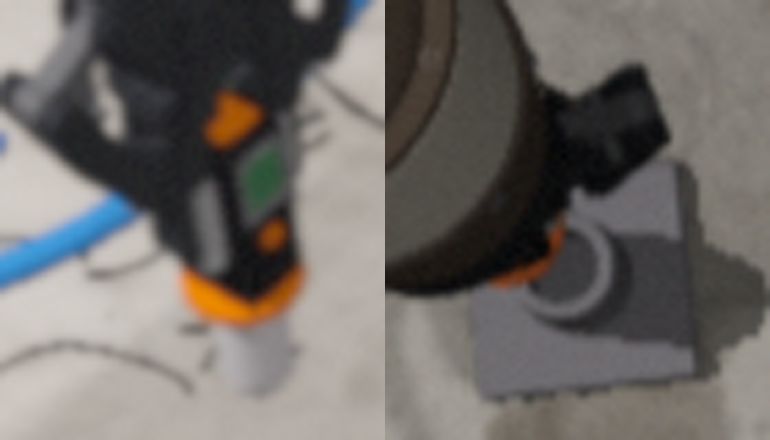

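In the hand the gauge axis is parallel to the tool axis within about 0.02 rad, offset ≈(+1, +0.8) mm. Computing the hover pose.

```bash
cat >> h.py <<'E'
SPOT=np.array([.505,-.164,.0847]);LEAN=.22;SY=.021
N=Ro.from_euler('xyz',[0,-LEAN,SY]).apply([0,0,1])
TIP=np.array([.001,.0008,.248])
def goal(h,yaw=-2.745):
    z=-N;x=np.array([np.cos(yaw),np.sin(yaw),0]);x-=z*(x@z);x/=np.linalg.norm(x)
    R=Ro.from_matrix(np.column_stack([x,np.cross(z,x),z]));return SPOT+N*h-R.apply(TIP),R
E
python3 - <<'E'
from h import *
print(N);p,R=goal(.05);print(p,R.as_euler('xyz'),rel(p,R))
E
```

```text
[-0.21818151 -0.00458249  0.97589745]
[ 0.44118666 -0.16570747  0.37578518] [-3.05801429  0.20374402 -2.72805111] (array([ 0.2199, -0.279 ,  0.0379]), array([ 0.0835, -0.2075, -0.008 ]))
```

```bash
python3 -m creep '[[0.01,-0.013,0,0.004,-0.01,0,1],[0.028,-0.035,0,0.01,-0.025,0,1],[0.05,-0.063,0,0.018,-0.045,0,1],[0.072,-0.091,0,0.026,-0.065,0,1],[0.094,-0.119,0,0.034,-0.085,0,1],[0.116,-0.147,0,0.042,-0.105,0,1],[0.135,-0.171,0,0.05,-0.125,0,1],[0.15,-0.19,0,0.057,-0.142,0,1]]'
python3 - <<'E'
from h import *
p,R=goal(.05);print(rel(p,R))
E
```

```text
clock: 6.95
tool_pos: [0.4703, -0.0585, 0.4138]
ee_rot: [-3.087, 0.14, -2.742]
wrist_force: [0.7, -0.6, -1.5]
opening: 0.301
(array([ 0.0733, -0.0858,  0.0328]), array([ 0.0262, -0.064 , -0.0089]))
```

```bash
python3 -m creep '[[0.012,-0.015,0,0.004,-0.01,0,1],[0.026,-0.032,0,0.01,-0.025,-0.004,1],[0.042,-0.052,0.002,0.016,-0.04,-0.008,1],[0.056,-0.07,0.01,0.022,-0.055,-0.008,1],[0.065,-0.082,0.02,0.026,-0.064,-0.008,1],[0.07,-0.087,0.028,0.026,-0.064,-0.008,1],[0.071,-0.088,0.032,0.026,-0.064,-0.008,1],[0.071,-0.088,0.032,0.026,-0.064,-0.008,1]]'
python3 -m creep '[[0,0,0,0,0,0,1],[0,0,0,0,0,0,1],[0,0,0,0,0,0,1]]'
python3 - <<'E'
from h import *
import pickle
p,R=goal(.05);print(rel(p,R))
pickle.dump((camera_model('wrist'),cur()),open('w6.pkl','wb'));cv2.imwrite('pics/w6.png',camera('wrist')[:,:,::-1])
cv2.imwrite('pics/scene6.png',camera('scene')[:,:,::-1]);cv2.imwrite('pics/top6.png',camera('top')[:,:,::-1])
E
```

```text
clock: 7.62
tool_pos: [0.4453, -0.165, 0.3764]
ee_rot: [-3.06, 0.202, -2.729]
wrist_force: [-0.0, 0.4, -1.0]
opening: 0.299
clock: 7.87
tool_pos: [0.446, -0.1643, 0.3788]
ee_rot: [-3.057, 0.207, -2.726]
wrist_force: [0.4, -0.0, -1.5]
opening: 0.301
(array([0.0054, 0.0008, 0.0018]), array([-0.0002,  0.0033,  0.0014]))
```

View pics/w6.png

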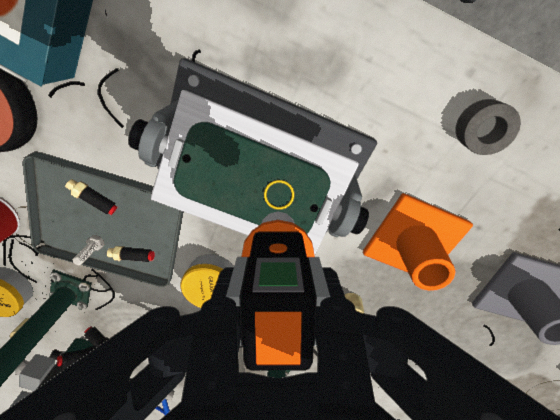

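View pics/scene6.png

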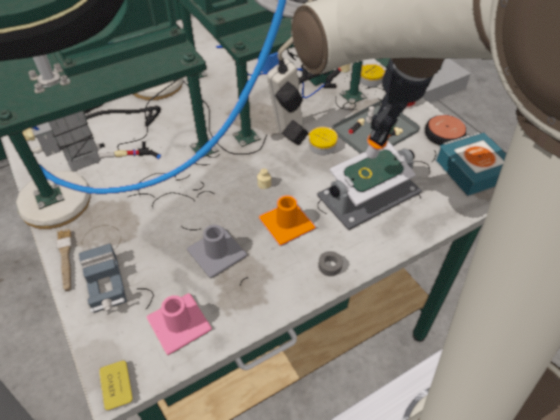

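View pics/top6.png

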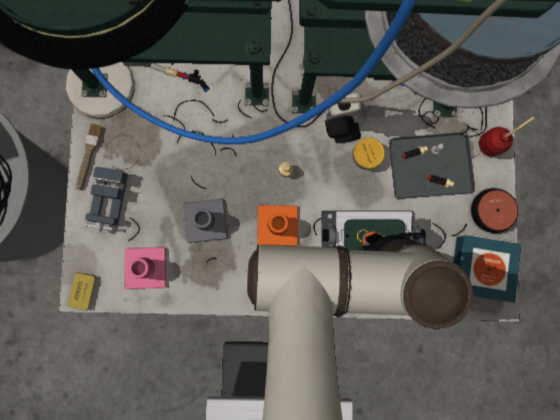

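The ring shows at (279,194) in the wrist view, and the nose points down at the cover. A small correction is needed, after checking the ring's position in the tool frame from this view.

Run:
```python
from tilt import *
m,(p,R)=pickle.load(open('w6.pkl','rb'))
im=cv2.imread('pics/w6.png');h=cv2.cvtColor(im,cv2.COLOR_BGR2HSV);ye=cv2.inRange(h,(20,110,80),(36,255,255));ye[:170]=0;ye[220:]=0;ye[:,:255]=0;ye[:,305:]=0
e=cv2.fitEllipse(cv2.convexHull(np.argwhere(ye)[:,::-1].astype(np.int32)));print(e)
Rc,t,K=P(m);d=R.inv().apply(Rc.T@np.linalg.solve(K,[*e[0],1.]));c=R.inv().apply(-Rc.T@t-p)
z=R.inv().apply(SPOT-p);print('spot in tool (est)',z,'ray at same depth',c+d*(z[2]-c[2])/d[2])
m1=pickle.load(open('w1.pkl','rb'));m2=pickle.load(open('w2.pkl','rb'))
print(tri([(m,e[0]),(m1,(297.27,238.12)),(m2,(300.2,161.1))]))
for n in('scene',):
  mm=camera_model(n)
  for z in(.248,.24,.195,.19):print(z,proj(mm,p+R.apply([TIP[0],TIP[1],z])))
s=cv2.imread('pics/scene6.png')
cv2.imwrite('pics/c6.png',np.hstack([cv2.resize(s[110:190,335:425],None,fx=4.4,fy=4.4,interpolation=cv2.INTER_CUBIC),cv2.resize(im[160:240,230:320],None,fx=4.4,fy=4.4,interpolation=cv2.INTER_CUBIC)]))
```

```text
((278.72991943359375, 194.29742431640625), (29.891618728637695, 30.818113327026367), 90.04718017578125)
spot in tool (est) [0.00744462 0.00169962 0.29982109] ray at same depth [0.00787373 0.00152782 0.29982109]
(array([ 0.50490005, -0.16423346,  0.08418301]), [np.float64(0.0), np.float64(0.1), np.float64(0.1)])
0.248 [[369.1979455  157.32761387]]
0.24 [[370.28033101 155.02723087]]
0.195 [[376.66273979 141.46276198]]
0.19 [[377.40434877 139.88662789]]
```

View pics/c6.png

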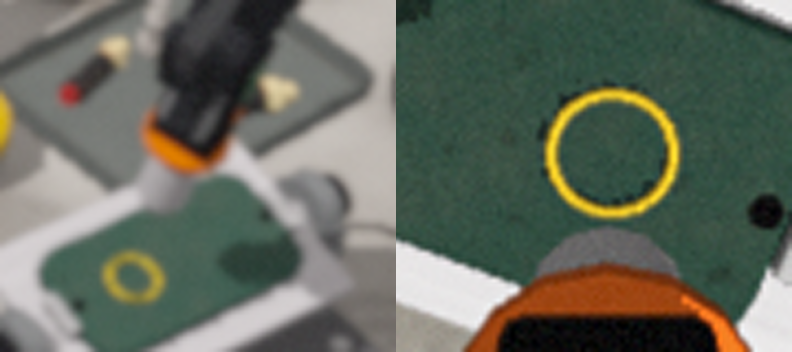

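Run:
```python
from tilt import *
m,(p,R)=pickle.load(open('w6.pkl','rb'))
Rc,t,K=P(m);c=R.inv().apply(-Rc.T@t-p)
for uv,z in(((278,211.8),.24),((278,220.3),.195),((278,220.3),.19)):
    d=R.inv().apply(Rc.T@np.linalg.solve(K,[*uv,1.]));print(uv,z,c+d*(z-c[2])/d[2])
```

```text
(278, 211.8) 0.24 [0.01138393 0.00083242 0.24      ]
(278, 220.3) 0.195 [0.0210825  0.00077755 0.195     ]
(278, 220.3) 0.19 [0.0228391  0.00077121 0.19      ]
```

```bash
sed -i 's/TIP=np.array(\[.001,/TIP=np.array([.0,/' h.py; python3 -m creep '[[0.003,0.0003,0.0005,0,0,0,1],[0.006,0.0006,0.001,0,0,0,1],[0.0075,0.0008,0.002,0,0.002,0,1],[0.0075,0.0008,0.002,0,0.002,0,1],[0.0075,0.0008,0.002,0,0.002,0,1],[0.0075,0.0008,0.002,0,0.002,0,1],[0.0075,0.0008,0.002,0,0.002,0,1],[0.0075,0.0008,0.002,0,0.002,0,1]]'
python3 - <<'E'
from h import *
p,R=goal(.05);print(rel(p,R))
E
```

```text
clock: 8.68
tool_pos: [0.439, -0.1672, 0.3747]
ee_rot: [-3.058, 0.204, -2.728]
wrist_force: [-0.0, -0.1, -1.8]
opening: 0.296
(array([-0.0017,  0.0005, -0.0006]), array([-0.    ,  0.0004, -0.    ]))
```

Now the air reading: a small trim, then hold for over 2 s.

```bash
python3 -m creep '[[-0.0015,0.0005,0,0,0,0,1],[-0.0015,0.0005,0,0,0,0,1],[-0.0015,0.0005,0,0,0,0,1],[-0.0015,0.0005,0,0,0,0,1],[-0.0015,0.0005,0,0,0,0,1],[-0.0015,0.0005,0,0,0,0,1],[-0.0015,0.0005,0,0,0,0,1],[-0.0015,0.0005,0,0,0,0,1]]'
python3 -c "
from h import *
p,R=goal(.05);print(rel(p,R))"
for i in 1 2; do python3 -m creep '[[0,0,0,0,0,0,1],[0,0,0,0,0,0,1],[0,0,0,0,0,0,1],[0,0,0,0,0,0,1],[0,0,0,0,0,0,1],[0,0,0,0,0,0,1],[0,0,0,0,0,0,1],[0,0,0,0,0,0,1]]'; done
python3 - <<'E'
from h import *
p,R=goal(.05);print(rel(p,R));print(telemetry.get_obs()['wrist_force'],cur()[0])
import pickle
pickle.dump((camera_model('wrist'),cur()),open('w7.pkl','wb'));cv2.imwrite('pics/w7.png',camera('wrist')[:,:,::-1])
E
```

```text
clock: 9.35
tool_pos: [0.4401, -0.1662, 0.3749]
ee_rot: [-3.058, 0.204, -2.728]
wrist_force: [-0.6, -0.0, -1.1]
opening: 0.297
(array([-0.0003, -0.0001, -0.0006]), array([ 0.    ,  0.0002, -0.0001]))
clock: 10.02
tool_pos: [0.4401, -0.1661, 0.3749]
ee_rot: [-3.058, 0.204, -2.728]
wrist_force: [-0.8, 0.8, -0.8]
opening: 0.298
clock: 10.68
tool_pos: [0.4401, -0.1662, 0.3749]
ee_rot: [-3.058, 0.204, -2.728]
wrist_force: [0.3, -0.2, -1.5]
opening: 0.292
(array([-0.0003, -0.0001, -0.0006]), array([ 0.    ,  0.0003, -0.0001]))
[ 0.2566849  -0.1872888  -1.52067304] [ 0.4401099  -0.16616244  0.37492966]
```

View pics/w7.png

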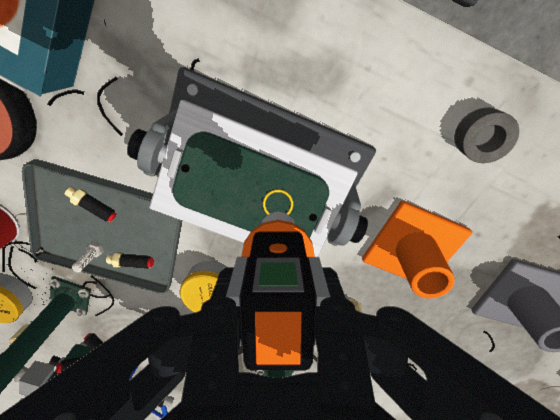

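```bash
python3 -m creep '[[0,0,0.003,0,0,0,1],[0,0,0.009,0,0,0,1],[0,0,0.016,0,0,0,1],[0,0,0.024,0,0,0,1],[0,0,0.031,0,0,0,1],[0,0,0.036,0,0,0,1],[0,0,0.038,0,0,0,1],[0,0,0.038,0,0,0,1]]'
python3 -m creep '[[0,0,0,0,0,0,1],[0,0,0,0,0,0,1],[0,0,0,0,0,0,1]]'
python3 - <<'E'
from h import *
p,R=goal(.0);print(rel(p,R));print(telemetry.get_obs()['wrist_force'],cur()[0])
cv2.imwrite('pics/s8.png',cv2.resize(camera('scene')[130:210,320:420,::-1],None,fx=4,fy=4,interpolation=cv2.INTER_CUBIC))
cv2.imwrite('pics/w8.png',cv2.resize(camera('wrist')[120:270,200:370,::-1],None,fx=3,fy=3))
E
```

```text
clock: 11.4
tool_pos: [0.4485, -0.166, 0.337]
ee_rot: [-3.059, 0.202, -2.728]
wrist_force: [-0.7, -0.1, -1.9]
opening: 0.295
clock: 11.65
tool_pos: [0.4485, -0.166, 0.3383]
ee_rot: [-3.058, 0.205, -2.728]
wrist_force: [-0.4, 0.4, -1.5]
opening: 0.292
(array([-0.0002,  0.    ,  0.0118]), array([-0.0004,  0.0011,  0.    ]))
[-0.43143202  0.39413508 -1.51907953] [ 0.44846573 -0.16599832  0.33825352]
```

View pics/s8.png

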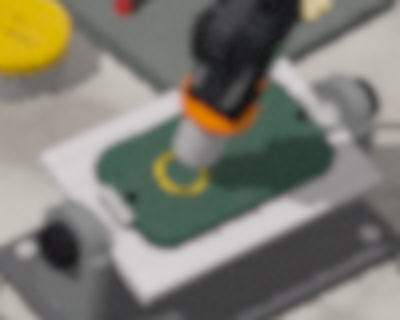

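View pics/w8.png

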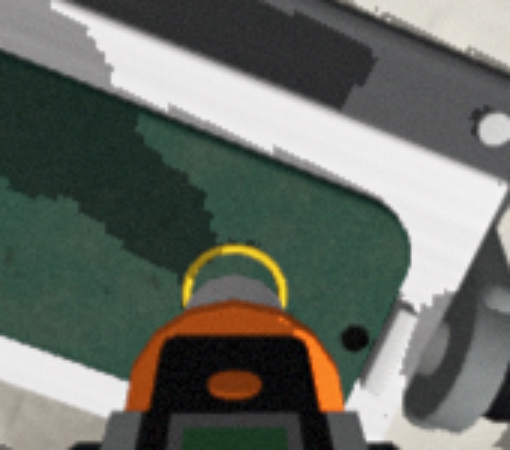

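The nose is centred over the ring in both views, with about 12 mm left. Continuing slowly in small steps, watching the force along the axis.

```bash
cat > fz.py <<'E'
from h import *
o=telemetry.get_obs();p,R=goal(0)
print('F.n',round(float(np.array(o['wrist_force'])@N),2),'gap',rel(p,R)[0])
E
python3 -m creep '[[0,0,0.002,0,0,0,1],[0,0,0.004,0,0,0,1],[0,0,0.006,0,0,0,1],[0,0,0.007,0,0,0,1],[0,0,0.007,0,0,0,1],[0,0,0.007,0,0,0,1]]' >/dev/null; python3 fz.py
for i in 1 2 3; do python3 -m creep '[[0,0,0,0,0,0,1]]' >/dev/null; python3 fz.py; done
```

```text
F.n -1.77 gap [-0.0003 -0.0001  0.0042]
F.n -2.35 gap [-0.0003 -0.      0.0044]
F.n -1.44 gap [-0.0003 -0.      0.0045]
F.n -1.24 gap [-0.0003 -0.0001  0.0045]
```

```bash
python3 -m creep '[[0,0,0.001,0,0,0,1],[0,0,0.002,0,0,0,1],[0,0,0.003,0,0,0,1],[0,0,0.003,0,0,0,1],[0,0,0.003,0,0,0,1]]' >/dev/null; python3 fz.py
for i in 1 2 3; do python3 -m creep '[[0,0,0,0,0,0,1]]' >/dev/null; python3 fz.py; done
```

```text
F.n -2.17 gap [-0.0003 -0.0001  0.0013]
F.n -1.97 gap [-0.0003 -0.0001  0.0014]
F.n -2.63 gap [-0.0003 -0.0001  0.0014]
F.n -1.33 gap [-0.0003 -0.0001  0.0014]
```

```bash
for s in 1 2; do python3 -m creep '[[0,0,0.001,0,0,0,1],[0,0,0.0015,0,0,0,1],[0,0,0.0015,0,0,0,1],[0,0,0.0015,0,0,0,1]]' >/dev/null; python3 fz.py
for i in 1 2 3; do python3 -m creep '[[0,0,0,0,0,0,1]]' >/dev/null; python3 fz.py; done; done
```

```text
F.n -0.98 gap [-0.0003 -0.0001 -0.0002]
F.n -1.74 gap [-0.0003 -0.0001 -0.0001]
F.n -0.84 gap [-0.0003 -0.0001 -0.0001]
F.n -1.12 gap [-0.0003 -0.0001 -0.0001]
F.n 0.3 gap [-0.0002 -0.     -0.0015]
F.n -0.61 gap [-0.0002 -0.     -0.0015]
F.n -0.18 gap [-0.0002 -0.0001 -0.0015]
F.n -0.49 gap [-0.0002 -0.     -0.0015]
```

Contact: force has risen by about 1.5 N over the baseline (≈1.6 mm in). Another 2.4 mm to half way.

```bash
for s in 1 2; do python3 -m creep '[[0,0,0.0006,0,0,0,1],[0,0,0.0012,0,0,0,1],[0,0,0.0012,0,0,0,1],[0,0,0.0012,0,0,0,1]]' >/dev/null; python3 fz.py
for i in 1 2 3 4 5; do python3 -m creep '[[0,0,0,0,0,0,1]]' >/dev/null; python3 fz.py; done; done
python3 - <<'E'
from h import *
cv2.imwrite('pics/s9.png',cv2.resize(camera('scene')[130:210,320:420,::-1],None,fx=5,fy=5,interpolation=cv2.INTER_CUBIC))
cv2.imwrite('pics/w9.png',cv2.resize(camera('wrist')[120:270,200:370,::-1],None,fx=3,fy=3))
print(telemetry.get_obs()['clock'])
E
```

```text
F.n 0.58 gap [-0.0002 -0.     -0.0027]
F.n 0.35 gap [-0.0002 -0.     -0.0027]
F.n 0.14 gap [-0.0002 -0.0001 -0.0027]
F.n 0.76 gap [-0.0002 -0.     -0.0027]
F.n 0.15 gap [-0.0002 -0.     -0.0027]
F.n -0.02 gap [-0.0003 -0.     -0.0027]
F.n 1.04 gap [-0.0002 -0.     -0.004 ]
F.n 1.01 gap [-0.0003 -0.     -0.0039]
F.n 1.33 gap [-0.0003 -0.     -0.0039]
F.n 1.81 gap [-0.0002 -0.     -0.0039]
F.n 1.68 gap [-0.0002 -0.     -0.004 ]
F.n 0.69 gap [-0.0003 -0.     -0.004 ]
15.9333
```

View pics/s9.png

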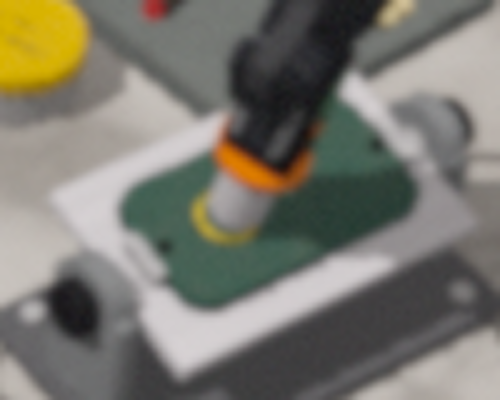

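View pics/w9.png

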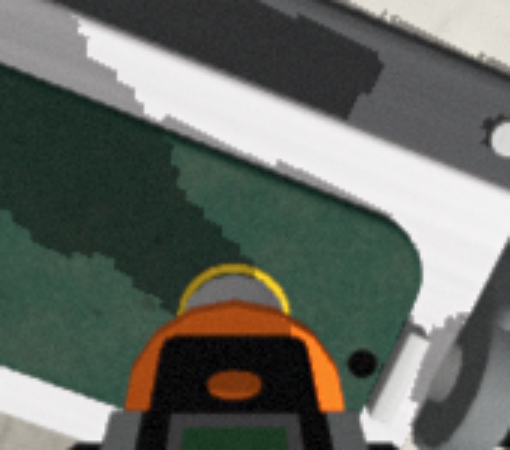

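Run:
```python
from tilt import *
m=camera_model('wrist');p,R=cur()
Rc,t,K=P(m);c=R.inv().apply(-Rc.T@t-p)
for n,uv,z in(('ring',(278,208),.244),('ringL',(260,223.5),.244),('ringR',(296.5,223.5),.244),('nose',(278,211.5),.24),('noseL',(262,222.5),.24),('noseR',(295,223),.24)):
    d=R.inv().apply(Rc.T@np.linalg.solve(K,[*uv,1.]));print(n,z,c+d*(z-c[2])/d[2])
```

```text
ring 0.244 [0.01279908 0.00082422 0.244     ]
ringL 0.244 [ 0.00144821 -0.01176621  0.244     ]
ringR 0.244 [0.00144658 0.01377111 0.244     ]
nose 0.24 [0.01155125 0.00082011 0.24      ]
noseL 0.24 [ 0.0036273  -0.01015177  0.24      ]
noseR 0.24 [0.00326153 0.0124884  0.24      ]
```

The ring centre and nose centre agree within about 1 mm, and the force is ≈3 N. Letting it settle, then handing in.

```bash
python3 -m creep '[[0,0,0,0,0,0,1],[0,0,0,0,0,0,1],[0,0,0,0,0,0,1],[0,0,0,0,0,0,1]]'; python3 fz.py; python3 -c "
from bench import manip
print(manip.job_done())"; python3 fz.py
```

```text
clock: 16.27
tool_pos: [0.4518, -0.1659, 0.3229]
ee_rot: [-3.058, 0.204, -2.728]
wrist_force: [0.2, -0.8, 1.0]
opening: 0.3
F.n 0.96 gap [-0.0003 -0.0001 -0.004 ]
the job is handed in; nothing more can be done
None
the job is handed in; nothing more can be done
```

The job is handed in at about 16 s of the 42 s. The gauge is pressed on the middle of the ring and held still; no verdict came back.

**What I did:** I pulled the gauge straight up out of the grey dock. I held it square to the cover with its tip about 50 mm off the ring's middle for about 2 s. Then I brought it straight in along its axis and stopped with the spring tip about half way in.

**Last checks:**
- **Force:** it rose about 3 N over the free-hanging baseline, measured before contact. That matches the roughly 4 mm of travel since contact, but single readings scatter by about 0.5 N.
- **Aim:** nose and ring centres agree within about 1 mm in the last wrist picture.
- **Tool position:** steady to about 0.1 mm, with the grip unchanged.

**What disagreed or went unmeasured:**
- **Cover tilt:** my first estimates scattered from 0.16 to 0.30 rad. I used 0.22 after a flatter side view and a separate geometric check gave 0.21 to 0.24.
- **Gauge in the hand:** it leans about 0.02 rad relative to the tool. I did not correct this because the limit is 0.12 rad.
- **Not measured:** I did not measure the collar, weight, tin or cover tilt again at the end. The pictures I took along the way showed nothing disturbed.

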